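# Uncover a bracket in a sloping weld fixture and lock it with the keeper bar

### The job

Lift the loose box-shaped metal cover straight off the sloping weld fixture and set it down gently, mouth down and flat, inside the shallow tray beside it. Then swing the fixture's hinged keeper bar across the uncovered bracket, fully home until it has snapped past its spring plunger and stays shut. Leave the bracket lying in its nest, and do not disturb the spray can, the grinding disc or the hammer.

Things in the scene. Friction and masses are not known exactly. Their poses are not given: they have to be found in the camera images.
- deck: Bare steel deck plate of the sloping weld fixture, 170 (x) x 200 (y) x 10 mm, fixed. Origin: centre of its upper face, 120 mm above the table. x points up the slope and away from the robot, y across, z square out of the deck; the slope is 30 degrees, so z leans back towards the robot. Ledges 8 to 10 mm high surround the bracket and stop the cover's lower side.
- fixture: Steel stand that carries the deck, fixed, base 190 (x) x 200 (y) x 8 mm. Origin: centre of its underside on the table, straight below the deck's origin; z up, turned about the vertical as the deck is.
- cover: Loose sheet aluminium cover, open below, 100 (x) x 86 (y) x 48 mm, wall 3 mm, 0.2 to 0.4 kg. Sits unfastened on the deck over the bracket, its axes parallel to the deck's; while there it blocks the keeper bar. Origin: centre of its underside; z is its up. A solid grip block stands centred on its top: 14 mm thick (x), 50 mm long (y), 30 mm high (48 to 78 mm above the origin).
- cover_grip (a point): Where to pinch the cover's grip block across its 14 mm thickness: on the cover's z axis, 71 mm above its underside, 23 mm above its top and 7 mm below the top of the block. Same axes as the cover.
- bracket: Loose U-shaped steel channel, 60 (x) x 44 (y) x 23 mm, 0.2 kg, flanges up, lying on the deck's centre between low ledges, hidden under the cover at the start. Origin: centre of its underside.
- keeper (a joint): Angle (rad) of the keeper bar about its hinge (axis: the deck's z). 0 = shut: the bar lies along the deck's -y from the hinge, over the bracket. Grows as it opens up the slope, away from the robot: at 1.57 it points along the deck's +x; limit 1.9. Friction (0.11 N m) holds it where it is left. From 0.2 to 0.05 it rides over the spring plunger (5 to 8 N more at the knob), then drops home.
- keeper_knob (a point): Grip point on the bar's round black knob, 18 mm in diameter, 38 mm tall (36 to 74 mm above the deck, square to it). On the knob's axis, 59 mm above the deck, 105 mm from the hinge axis. The bar is flat aluminium, 16 mm wide, 155 mm long, its underside 26 mm and upper face 36 mm above the deck.
- keeper_hinge (a point): Point on the keeper's hinge axis, 59 mm above the deck (at x 0, y +70 mm of the deck).
- plunger (a joint): Travel (m) of the spring plunger's 16 mm steel ball nose: 0 = fully up, 3 mm above the bar's underside; about 0.003 while the bar rides over it. Up again behind the bar when the bar is shut.
- plunger_top (a point): Top of the spring plunger's ball nose, 29 mm above the deck when up, at x 15, y -70 mm of the deck, in a brass housing 22 mm in diameter, 20 mm tall. When shut, the bar lies just down the slope of it, between it and a stop block 36 mm tall (8 x 24 mm, at x -13, y -78 mm).
- tray: Shallow grey open tray, fixed, outside 190 (x) x 170 (y) mm, 18 mm high, wall and floor 4 mm. Origin: centre of its underside on the table; z up. The cover fits flat on its floor at any turn.
- spray_can: Bystander: spray can, 66 mm in diameter, 190 mm tall, standing. Origin: centre of its foot.
- flap_disc: Bystander: grinding disc, 115 mm in diameter, 13 mm thick, lying flat. Origin: centre of its underside.
- hammer: Bystander: hammer, wooden handle and steel head, lying on the table; origin under its middle.
Things that resemble listed ones, but are neither listed nor needed, are in the scene too. There is more than one size of the cover; the one meant has the size given above.

How it is judged:
On the way, in this order (a step that is already met when the one before it is completed fails the run):
1. the cover is lifted clear of the fixture (distance between cover and deck above 0.06 m), for 0.1 s.
2. the cover stands flat, mouth down, on the tray's floor and is let go (horizontal distance between cover and tray below 0.06 m and z of cover in the frame of tray between 0.001 and 0.008 m and angle between cover's own z axis and vertical below 0.06 rad and contact force between the fingers and cover below 0.1 N), for 0.2 s.
3. the keeper bar is fully shut with the plunger up behind it (value of joint keeper below 0.04 rad and value of joint plunger below 0.0015 m), for 0.2 s.
At the end, for the whole second after the job is handed in: The keeper bar is within 0.04 rad of shut with the plunger up (within 1.5 mm) behind it; the cover rests flat, mouth down (within 0.06 rad), on the tray's floor inside its rim; the bracket lies within 12 mm of its place in the nest (all of step 3 and horizontal distance between cover and tray below 0.06 m and z of cover in the frame of tray between 0.001 and 0.008 m and angle between cover's own z axis and vertical below 0.06 rad and linear speed of cover below 0.02 m/s and distance between bracket and deck below 0.012 m); the robot touches nothing.
It fails at once if the cover is dropped or thrown (faster than 0.5 m/s while not held) (linear speed of cover above 0.5 m/s and contact force between the fingers and cover below 0.1 N).
It fails at once if the bracket is knocked more than 12 mm out of its nest (distance between bracket and deck above 0.012 m).
It fails at once if a bystander is pushed more than 30 mm or the can is tipped (distance of any of spray_can, flap_disc, hammer from where it was at the start of the episode above 0.03 m or angle between spray_can's own z axis and vertical above 0.3 rad).
It also fails if it takes over 67 s, if anything falls off the work surface, if the arm or the gripper's body presses on something with over 40 N, if the wrist force passes 120 N, or if a joint passes its speed limit or range.

### The arm

A 6-joint arm with a two-finger parallel gripper is mounted at the origin on the work surface. World frame = base frame: x ahead of the robot, y to its left, z up, the work surface at z = 0. Lengths are in m, angles in rad, forces in N, time in s.
With the tool pointing down it reaches from about 0.25 to 0.775 m from the base axis. Payload 4 kg.
Tool frame: the origin (TCP) lies midway between the tips of the shut fingers; the grasp point (between the pads) lies 19 mm behind it; z points along the fingers, y is the line along which they close (so a half turn about z gives the same grasp; the last joint's range is limited). The gripper opens to 85 mm and grips with 20 to 120 N. Pads are 22 mm wide; open, the fingers measure 114 mm over their backs; the gripper's body (76 mm by 85 mm) begins 54 mm behind the grasp point. The pads swing forward as they close: fully open they stand 13 mm farther back than shut.
Start: joints at [1.119, 0.087, 1.371, -0, 1.684, -0.103], TCP at [0.188, 0.517, 0.231] pointing down, gripper open.
Joint ranges: [-3.1, 3.1], [-0.76, 2.03], [0.27, 2.55], [-1.08, 4.22], [0.17, 2.65], [-2.57, 2.57]. Speed limits (rad/s): [2.79, 2.79, 3.14, 3.14, 3.14, 3.14].

### API

Orientations are given as a 3x3 rotation matrix whose columns are the frame's x, y, z axes.
In Python, from station import read_state, cams, workorder gives the robot as it stands.
- The arm moves only by the tool step_arm, never from a script. Its argument "increments" is a list of rows, each a list of 3 entries, a list of its own where there are three numbers: the closure, from -1 (fully open) to 1 (shut), then the shift along the tool's x, y, z each as a share of 0.3 m, from -1 to 1, then the turn, a rotation vector about the tool's x, y, z each as a share of 90 degrees, from -1 to 1. A call has 1 to 8 rows; each row shifts and turns the commanded pose from where the row before left it, along the tool's axes as they then stand; what a row does not reach is not made up. A row lasts 1/8 s, in which the tool goes at most 62.5 mm and 10.7 degrees, less where a joint would pass 70% of its speed; a pose out of reach is approached as far as the arm can. A call with a number of a shift or a turn outside -1 to 1 is refused whole. A call with a gripper value outside its range is refused whole. The fingers move at their own pace and stop on an object; "newtons" is the grip in N (left out, the last holds). Time passes only in rows, so rows that do not move let the fingers close. It gives the time, the measured TCP pose, the force, the opening and the grip force at its end, in the units of the state.
- read_state(): the state, without advancing time (a new reading comes with each control period).
- cams.grab_frame(name): name is "side" or "top" or "wrist"; returns a dict with "image" (400x640x3 uint8, blue, green, red), "K" (3x3 intrinsics, pixels), "dist_coeffs" ([k1, k2, p1, p2, k3] as OpenCV has them; the pictures are not rectified), "rvec" (rotation vector, rad) and "tvec" (3), from world to camera coordinates, as OpenCV has them. Camera axes: x right, y down, z forward; pixel columns grow to the right and rows downward; lengths in m; the calibration is good to about 2 mm. A picture is of the moment at which its call begins. There is no depth.
- workorder.close_job(): hands the job in; it is judged then, once.
The state is a dict: "t": time; "joints": joint angles; "qvel": joint speeds; "effort": joint torques, N m; "position": TCP position; "tcp_rot": TCP orientation; "contact_force": force on the tool from outside, world axes, zero at the start; "wrist_torque": the same for the moment, N m; "finger_gap": opening from 0.0 (shut) to 1.0 (fully open); "grip_force": force on a finger pad.
Only numpy, scipy, OpenCV 4.12 (cv2) and the standard library are available. Lean on these libraries where they do the work, as an engineer would, in place of code of your own. Each camera call takes 0.05 s, during which the arm holds its last target. There are 200 camera calls.

## Working session

There is one attempt and no reset: what is moved stays moved. The work goes in short steps, Python scripts to look and compute and a tool call to move; the robot and the scene stay as the last step left them, time stands still between calls to the robot, and variables do not carry over. Pictures are saved under pics/ and viewed, at most 10 in all, crops included, and the job is handed in when it is done.

Besides the shell and the picture viewer there is one more tool, called after ">>>" by a JSON object that holds its "fn" and its "kwargs". step_arm: Moves the arm, as the interface text tells. Shift numbers are shares of 0.3 m and turn numbers shares of 90 degrees, none past 1 either way. Its arguments: {"type":"object","properties":{"increments":{"type":"array","items":{"type":"array"}},"newtons":{"type":"number"}},"required":["increments"]}

```bash
ls; mkdir -p pics
python3 - <<'E'
from station import read_state,cams
import cv2,pickle
s=read_state();print(s['t'],s['position'],s['tcp_rot'])
for n in ('side','top'):
    f=cams.grab_frame(n);pickle.dump(f,open(f'{n}0.pkl','wb'));cv2.imwrite(f'pics/{n}0.png',f['image'])
    R=cv2.Rodrigues(f['rvec'])[0];print(n,-R.T@f['tvec'].ravel(),R[2],f['K'][0,0],f['dist_coeffs'])
E
```

```text
pics
0.0 [0.18775869 0.5164066  0.23010454] [[-9.39773632e-01  3.41796066e-01 -9.85269210e-04]
 [ 3.41797417e-01  9.39771365e-01 -2.07526238e-03]
 [ 2.16611274e-04 -2.28703933e-03 -9.99997361e-01]]
side [ 0.50959242 -0.93195443  0.71745724] [ 0.0768293   0.83359913 -0.54700069] 379.2102424448504 [-0.02927583  0.          0.          0.          0.        ]
top [ 3.28413748e-01 -3.75906389e-05  1.46092490e+00] [ 0.18504151  0.00571388 -0.98271409] 435.21652573213066 [-0.11590865  0.          0.          0.          0.        ]
```

View pics/top0.png

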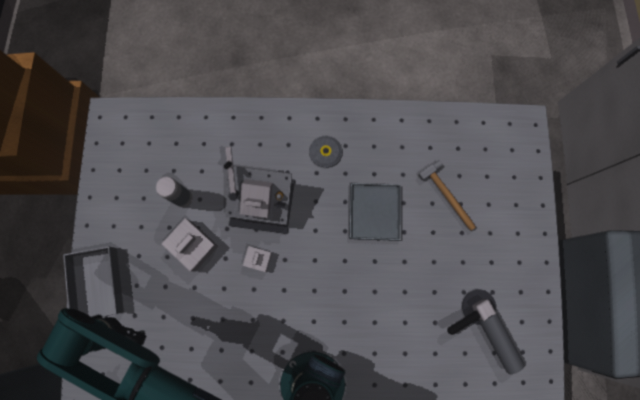

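View pics/side0.png

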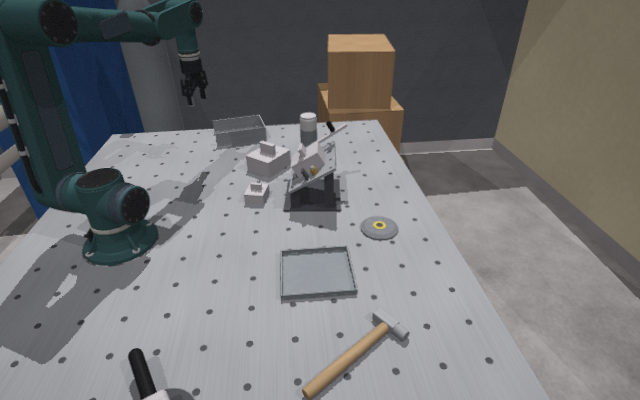

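Top view: the fixture is at (263,200) with a cover on it at (257,200). Two look-alike covers, larger at (188,245) and smaller at (257,258), stand on the table. The shallow tray is at (376,212) and a deeper box at (92,280). The can is at (170,188), the disc at (325,151) and the hammer at (447,195). The cover meant is the one on the sloping deck, which I'll confirm in a crop.

```bash
cat > h.py <<'E'
import numpy as np,cv2,pickle
def L(n): return pickle.load(open(n+'.pkl','rb'))
def cam(f):
    R=cv2.Rodrigues(f['rvec'])[0];return R,-R.T@f['tvec'].ravel()
def ray(f,p):
    R,c=cam(f);u=cv2.undistortPoints(np.array([[p]],float),f['K'],f['dist_coeffs'])[0,0]
    d=R.T@np.r_[u,1];return c,d/np.linalg.norm(d)
def onz(f,p,z):
    c,d=ray(f,p);return c+d*(z-c[2])/d[2]
def tri(f,p,g,q):
    c,d=ray(f,p);e,h=ray(g,q);t=np.linalg.lstsq(np.c_[d,-h],e-c,rcond=None)[0]
    a,b=c+t[0]*d,e+t[1]*h;return (a+b)/2,np.linalg.norm(a-b)
def proj(f,P): return cv2.projectPoints(np.array(P,float).reshape(-1,1,3),f['rvec'],f['tvec'],f['K'],f['dist_coeffs'])[0][:,0]
E
python3 - <<'E'
from h import *
f=L('top0');i=f['image']
c=cv2.resize(i[130:250,205:305],None,fx=5,fy=5,interpolation=cv2.INTER_CUBIC)
s=L('side0')['image'][115:220,275:360]
s=cv2.resize(s,None,fx=3.5,fy=5.715,interpolation=cv2.INTER_CUBIC)
cv2.imwrite('pics/crop0.png',np.hstack([c,s[:600]]))
for n,p in dict(tray=(376,212),fix=(263,228),disc=(325,151),can=(172,195),ham=(447,195)).items(): print(n,onz(f,p,0).round(3))
E
```

```text
tray [ 0.565 -0.205  0.   ]
fix [0.503 0.178 0.   ]
disc [ 0.778 -0.028  0.   ]
can [0.611 0.5   0.   ]
ham [ 0.629 -0.453  0.   ]
```

View pics/crop0.png

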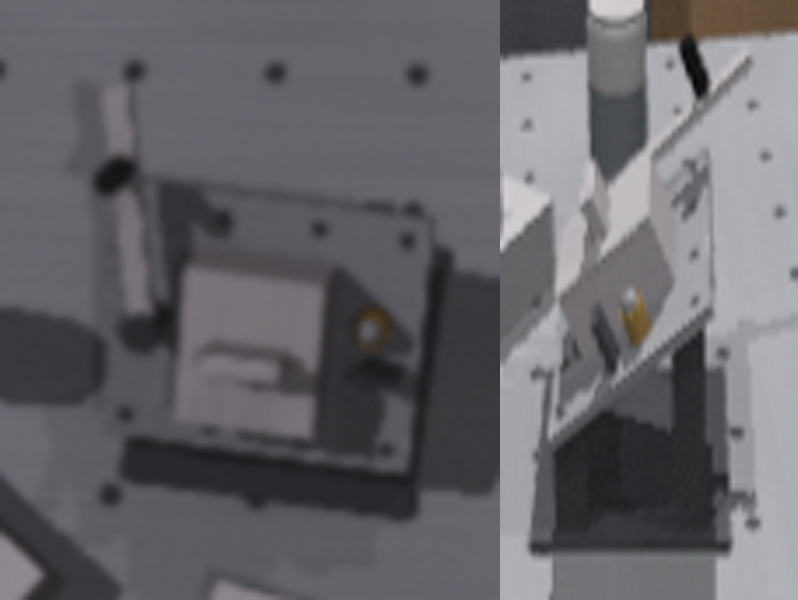

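The crop confirms the cover on the deck is the one meant. It has the right scale against the 170×200 deck, brass plunger at crop (373,325), black knob at (115,175), and it covers the nest. Next I'll fit the deck pose roughly from these points.

```bash
cat >> h.py <<'E'
def deckpose(p):
    c,s=np.cos(p[2]),np.sin(p[2]);a,b=np.cos(np.pi/6),.5
    R=np.array([[c,-s,0],[s,c,0],[0,0,1]])@np.array([[a,0,-b],[0,1,0],[b,0,a]])
    return R,np.array([p[0],p[1],.12])
def fit(obs,p0=(.57,.17,-.1)):
    from scipy.optimize import least_squares
    def r(p):
        R,t=deckpose(p);return np.concatenate([(proj(f,[R@np.array(X)/1+t])[0]-q) for f,X,q in obs])
    o=least_squares(r,p0,loss='soft_l1',x_scale=[.01,.01,.01]);return o.x,o.fun.reshape(-1,2)
E
python3 - <<'E'
from h import *
from station import cams
f=L('top0');g=L('side0')
C=lambda u,v:(205+u/5,130+v/5); S=lambda u,v:(275+(u-500)/3.5,115+v/5.715)
m=1e-3
obs=[(f,(-.085,-.1,0),C(407,475)),(f,(.085,-.1,0),C(435,212)),(f,(.015,-.07,.029),C(373,325)),
(g,(-.085,-.1,0),S(553,440)),(g,(.085,-.1,0),S(712,310)),(g,(.015,-.07,.029),S(630,298))]
x,r=fit(obs);print(x,r.round(1))
R,t=deckpose(x)
print('hinge px',proj(f,[R@[0,.07,.036]+t]),C(140,330))
kt,e=tri(f,C(106,185),g,S(688,40));k=R.T@(kt-t);print('knob',k,e,np.arctan2(k[0],-(k[1]-.07)),np.hypot(k[0],k[1]-.07))
# grip block top corners in top view, on plane z=78mm of deck
for q in [(203,352),(280,368)]:
    c,d=ray(f,C(*q));n=R[:,2];P=c+d*((t+n*.078-c)@n)/(d@n);print('block',(R.T@(P-t)).round(4))
w=cams.grab_frame('wrist');Rw,cw=cam(w);print('wristcam',cw,Rw[2],w['K'][0,0])
# tray mask: rim corners
E
```

```text
[ 0.59795709  0.18176908 -0.13463985] [[ 0.4 -2. ]
 [ 0.9 -0. ]
 [-0.1  0.2]
 [-1.  -0.4]
 [ 0.3 -1. ]
 [-0.4 -0.9]]
hinge px [[233.95868897 193.71255438]] (233.0, 196.0)
knob [0.09712045 0.09024909 0.0754428 ] 0.007149640151975005 1.776346254017055 0.09920890280258501
block [0.0001 0.0236 0.078 ]
block [-0.0026 -0.0235  0.078 ]
wristcam [0.10921034 0.54525052 0.37159772] [ 0.30550715 -0.11283918 -0.94548014] 280.1948784838572
```

```bash
cat >> h.py <<'E'
from scipy.spatial.transform import Rotation as Ro
D=(0.598,0.182,-0.135)
def toolR(Rd): return np.c_[Rd[:,1],Rd[:,0],-Rd[:,2]]
def rows(p0,R0,p1,R1,n,cl):
    w=Ro.from_matrix(R0.T@R1).as_rotvec()/n;R=R0.copy();out=[]
    for i in range(n):
        s=R.T@(p1-p0)/n/.3;out.append([cl,[round(float(v),3) for v in s],[round(float(v),3) for v in w/(np.pi/2)]]);R=R@Ro.from_rotvec(w).as_matrix()
    print('deg/row %.1f mm/row %.1f'%(np.degrees(np.linalg.norm(w)),np.linalg.norm(p1-p0)/n*1e3))
    for o in out: print(o)
E
python3 - <<'E'
from h import *
from station import read_state
s=read_state();Rd,t=deckpose(D)
rows(np.array(s['position']),np.array(s['tcp_rot']),t+Rd[:,2]*.20,toolR(Rd),12,-1)
E
```

```text
deg/row 6.9 mm/row 37.6
[-1, [-0.112, -0.054, -0.017], [-0.023, -0.019, 0.07]]
[-1, [-0.117, -0.041, -0.016], [-0.023, -0.019, 0.07]]
[-1, [-0.122, -0.027, -0.013], [-0.023, -0.019, 0.07]]
[-1, [-0.124, -0.013, -0.011], [-0.023, -0.019, 0.07]]
[-1, [-0.125, 0.001, -0.007], [-0.023, -0.019, 0.07]]
[-1, [-0.124, 0.015, -0.003], [-0.023, -0.019, 0.07]]
[-1, [-0.122, 0.028, 0.001], [-0.023, -0.019, 0.07]]
[-1, [-0.118, 0.042, 0.006], [-0.023, -0.019, 0.07]]
[-1, [-0.113, 0.054, 0.011], [-0.023, -0.019, 0.07]]
[-1, [-0.106, 0.066, 0.017], [-0.023, -0.019, 0.07]]
[-1, [-0.097, 0.076, 0.022], [-0.023, -0.019, 0.07]]
[-1, [-0.088, 0.085, 0.028], [-0.023, -0.019, 0.07]]
```

>>> {"fn": "step_arm", "kwargs": {"increments": [[-1,[-0.112,-0.054,-0.017],[-0.023,-0.019,0.07]],[-1,[-0.117,-0.041,-0.016],[-0.023,-0.019,0.07]],[-1,[-0.122,-0.027,-0.013],[-0.023,-0.019,0.07]],[-1,[-0.124,-0.013,-0.011],[-0.023,-0.019,0.07]],[-1,[-0.125,0.001,-0.007],[-0.023,-0.019,0.07]],[-1,[-0.124,0.015,-0.003],[-0.023,-0.019,0.07]]]}}

```text
t: 0.9
position: [0.3443, 0.3559, 0.2626]
tcp_rot: [[-0.513, 0.815, 0.268], [0.853, 0.519, 0.054], [-0.096, 0.256, -0.962]]
contact_force: [1.1, 0.2, -0.5]
finger_gap: 1.003
grip_force: 0.0
```

>>> {"fn": "step_arm", "kwargs": {"increments": [[-1,[-0.122,0.028,0.001],[-0.023,-0.019,0.07]],[-1,[-0.118,0.042,0.006],[-0.023,-0.019,0.07]],[-1,[-0.113,0.054,0.011],[-0.023,-0.019,0.07]],[-1,[-0.106,0.066,0.017],[-0.023,-0.019,0.07]],[-1,[-0.097,0.076,0.022],[-0.023,-0.019,0.07]],[-1,[-0.088,0.085,0.028],[-0.023,-0.019,0.07]],[-1,[0,0,0],[0,0,0]],[-1,[0,0,0],[0,0,0]]]}}

```text
t: 1.9
position: [0.4991, 0.197, 0.2944]
tcp_rot: [[0.131, 0.861, 0.492], [0.991, -0.11, -0.071], [-0.007, 0.497, -0.868]]
contact_force: [-0.1, -0.8, -0.5]
finger_gap: 1.0
grip_force: 0.0
```

Run:
```python
from h import *
from station import cams,read_state
w=cams.grab_frame('wrist');pickle.dump(w,open('w1.pkl','wb'));cv2.imwrite('pics/w1.png',w['image'])
s=read_state();Rd,t=deckpose(D);print(s['t'],Rd.T@(np.array(s['position'])-t),(toolR(Rd).T@s['tcp_rot']).round(3),s['joints'])
```

```text
1.95 [0.00056244 0.00180676 0.20120169] [[ 1.     0.007 -0.004]
 [-0.007  1.    -0.003]
 [ 0.004  0.004  1.   ]] [ 0.43547732 -0.24562412  1.64064463 -0.28511094  1.30990243  0.57674177]
```

View pics/w1.png

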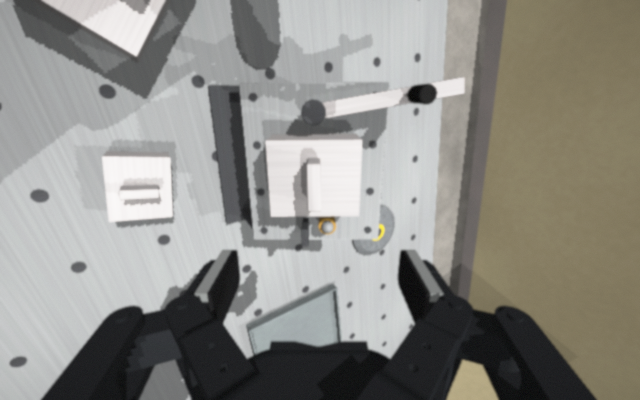

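The wrist view shows the cover top as a white quad, about (266,141) to (361,216), with the grip block at (313,185). The plunger is at (326,227), the hinge at (312,112) and the knob at (424,94). Next I'll measure the cover on the 48 mm plane and the block on the 78 mm plane.

Run:
```python
from h import *
w=L('w1');i=w['image'];g=cv2.cvtColor(i,cv2.COLOR_BGR2GRAY)
Rd,t=deckpose(D)
def onp(q,h):
    c,d=ray(w,q);n=Rd[:,2];return (Rd.T@(c+d*((t+n*h-c)@n)/(d@n)-t))*1e3
m=(g>200).astype(np.uint8);m[:120]=0;m[240:]=0;m[:,:250]=0;m[:,380:]=0
cs,_=cv2.findContours(m,0,2);c=max(cs,key=cv2.contourArea);print(cv2.contourArea(c))
q=cv2.approxPolyDP(cv2.convexHull(c),4,True)[:,0];b=cv2.boxPoints(cv2.minAreaRect(c))
print('hull');[print(p,onp(p,48).round(1)) for p in q]
print('box',[ (p.round(1),onp(p,48).round(1)) for p in b])
hsv=cv2.cvtColor(i,cv2.COLOR_BGR2HSV)
k=((g<35)).astype(np.uint8);k[:,:400]=0;k[:,450:]=0;k[120:]=0;k[:70]=0
ck=max(cv2.findContours(k,0,2)[0],key=cv2.contourArea);x,y,a,h=cv2.boundingRect(ck);print('knob box',x,y,a,h,'left end@74',onp((x+9,y+h/2),74))
br=cv2.inRange(hsv,(8,90,60),(25,255,255));br[:,:300]=0;br[:,345:]=0;br[:205]=0;br[245:]=0
pts=cv2.findNonZero(br);print('brass',cv2.boundingRect(pts),'ball(327,228)',onp((327,228),28),'pred ball',proj(w,[Rd@[.015,-.07,.029]+t,Rd@[0,.07,.036]+t]))
print('block line profile row 180-206')
print(onp((308,212),78),onp((321,212),78),onp((308,163),78),onp((313,158),78))
e=cv2.resize(np.vstack([i[75:255,230:480]]),None,fx=3.2,fy=3.2,interpolation=cv2.INTER_CUBIC);cv2.imwrite('pics/w1c.png',e)
```

```text
7857.5
hull
[377 152] [-9878.2  9042.4 48000. ]
[378 239] [-11333.1  25735.   48000. ]
[322 239] [ -651.7 25829.6 48000. ]
[271 215] [ 8847.  20927.2 48000. ]
[266 141] [ 9024.4  7310.7 48000. ]
[361 140] [-7026.8  7026.1 48000. ]
box [(array([266., 140.], dtype=float32), array([ 9015.2,  7142.7, 48000. ])), (array([379., 140.], dtype=float32), array([-10061.9,   7003. ,  48000. ])), (array([379., 239.], dtype=float32), array([-11523.7,  25733.3,  48000. ])), (array([266., 239.], dtype=float32), array([10050.1, 25927.7, 48000. ]))]
knob box 408 86 16 16 left end@74 [-24073.90800247   -591.01428202  74000.        ]
brass (318, 218, 18, 14) ball(327,228) [ -909.22390182 13673.1725665  28000.        ] pred ball [[330.48292441 229.8296145 ]
 [319.22491037 112.48132203]]
block line profile row 180-206
[ 3242.3728308 32969.2526634 78000.       ] [ -662.45603949 32935.96535448 78000.        ] [ 3158.65408235 17957.1869752  78000.        ] [ 1745.4662641  16513.35565566 78000.        ]
```

View pics/w1c.png

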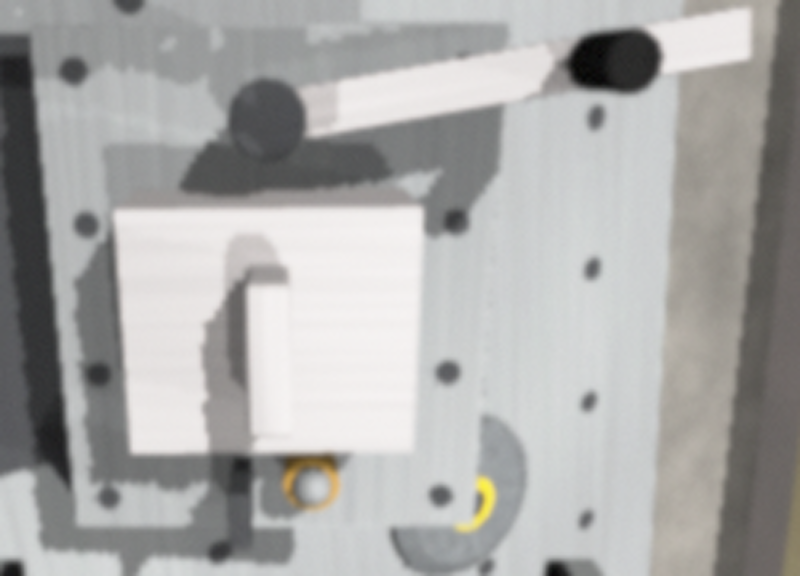

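Run:
```python
from h import *
w=L('w1');f=L('top0');g=L('side0')
W=lambda u,v:(230+u/3.2,75+v/3.2);C=lambda u,v:(205+u/5,130+v/5); S=lambda u,v:(275+(u-500)/3.5,115+v/5.715)
A=[(f,(-.085,-.1,0),C(407,475)),(f,(.085,-.1,0),C(435,212)),(f,(.015,-.07,.029),C(373,325)),
(g,(-.085,-.1,0),S(553,440)),(g,(.085,-.1,0),S(712,310)),(g,(.015,-.07,.029),S(630,298))]
B=[(w,(-.085,-.1,0),W(78,525)),(w,(.085,-.1,0),W(480,525)),(w,(.015,-.07,.029),W(313,485))]
for o in (A+B,B):
    x,r=fit(o,D);print(x,r.round(1).tolist())
    Rd,t=deckpose(x)
    def onp(q,h):
        c,d=ray(w,q);n=Rd[:,2];return ((Rd.T@(c+d*((t+n*h-c)@n)/(d@n)-t))*1e3).round(1)
    print('cover',[onp(W(*p),.048)[:2] for p in((115,209),(424,206),(415,452),(131,454))])
    print('block',[onp(W(*p),.078)[:2] for p in((247,285),(290,285),(290,436),(249,437))])
    k=onp(W(628,60),.074);print('hinge',onp(W(270,118),.045),'knob',k,np.arctan2(k[0],70-k[1]),np.hypot(k[0],k[1]-70))
```

```text
[ 0.59567724  0.184236   -0.12510796] [[-0.2, -1.6], [-0.1, 0.4], [-0.9, 0.7], [-1.5, -0.7], [-0.3, -1.5], [-1.0, -1.2], [0.8, -0.1], [-0.4, -0.1], [1.4, 2.2]]
cover [array([-52.4,  41.4]), array([47.6, 42.2]), array([ 48.8, -44.6]), array([-52.3, -45.4])]
block [array([-8.7, 23.3]), array([ 4.2, 23.3]), array([  4.2, -25.7]), array([ -8.8, -26. ])]
hinge [-2.1 69.5 45. ] knob [98.6 86.5 74. ] 1.7366027906629176 99.9710458082739
[ 0.59445528  0.18545484 -0.12197338] [[0.0, -0.5], [-1.0, -0.7], [0.6, 1.7]]
cover [array([-51. ,  40.6]), array([48.8, 41.2]), array([ 49.8, -45.5]), array([-51.2, -46. ])]
block [array([-7.4, 22.6]), array([ 5.4, 22.5]), array([  5.3, -26.4]), array([ -7.6, -26.7])]
hinge [-0.7 68.5 45. ] knob [99.7 85.3 74. ] 1.7230687802551141 100.86714033816959
```

```bash
sed -i 's/^D=.*/D=(0.5957,0.1842,-0.125)/' h.py
python3 - <<'E'
from h import *
from station import read_state
s=read_state();Rd,t=deckpose(D)
rows(np.array(s['position']),np.array(s['tcp_rot']),t+Rd@[-.002,-.0015,.053],toolR(Rd),5,-1)
E
```

```text
deg/row 0.1 mm/row 29.4
[-1, [-0.001, -0.003, 0.098], [-0.0, 0.001, -0.0]]
[-1, [-0.001, -0.003, 0.098], [-0.0, 0.001, -0.0]]
[-1, [-0.001, -0.003, 0.098], [-0.0, 0.001, -0.0]]
[-1, [-0.001, -0.003, 0.098], [-0.0, 0.001, -0.0]]
[-1, [-0.001, -0.003, 0.098], [-0.0, 0.001, -0.0]]
```

>>> {"fn": "step_arm", "kwargs": {"increments": [[-1,[-0.001,-0.003,0.12],[0,0.001,0]],[-1,[-0.001,-0.003,0.12],[0,0.001,0]],[-1,[-0.001,-0.003,0.12],[0,0.001,0]],[-1,[-0.001,-0.003,0.08],[0,0.001,0]],[-1,[-0.001,-0.003,0.05],[0,0.001,0]],[-1,[0,0,0],[0,0,0]]], "newtons": 60}}

```text
t: 2.7
position: [0.5674, 0.1858, 0.1639]
tcp_rot: [[0.127, 0.861, 0.492], [0.992, -0.11, -0.064], [-0.001, 0.496, -0.868]]
contact_force: [0.3, -0.1, 1.1]
finger_gap: 1.007
grip_force: 0.0
```

>>> {"fn": "step_arm", "kwargs": {"increments": [[1,[0,0,0],[0,0,0]],[1,[0,0,0],[0,0,0]],[1,[0,0,0],[0,0,0]],[1,[0,0,0],[0,0,0]],[1,[0,0,0],[0,0,0]],[1,[0,0,0],[0,0,0]]]}}

```text
t: 3.45
position: [0.5676, 0.1857, 0.1655]
tcp_rot: [[0.128, 0.86, 0.493], [0.992, -0.111, -0.064], [0.0, 0.497, -0.867]]
contact_force: [-5.9, 1.4, 3.1]
finger_gap: 0.154
grip_force: 60.9
```

Run:
```python
from h import *
from station import read_state
s=read_state();Rd,t=deckpose(D)
print(s['t'],Rd.T@(np.array(s['position'])-t),s['finger_gap'],s['grip_force'],s['contact_force'])
# tray from top view
f=L('top0');hsv=cv2.cvtColor(f['image'],cv2.COLOR_BGR2HSV);g=cv2.cvtColor(f['image'],cv2.COLOR_BGR2GRAY)
fl=hsv[212,376];print('floor hsv',fl,'table',hsv[270,376])
m=(cv2.absdiff(f['image'],np.full_like(f['image'],f['image'][205:220,365:385].reshape(-1,3).mean(0).astype(np.uint8))).max(2)<9).astype(np.uint8)
m=cv2.morphologyEx(m,cv2.MORPH_OPEN,np.ones((3,3)))
n,l,st,c=cv2.connectedComponentsWithStats(m,connectivity=4);k=l[212,376];print(st[k],c[k])
b=cv2.minAreaRect(cv2.findContours((l==k).astype(np.uint8),0,2)[0][0]);print(b)
P=np.array([onz(f,p,.004) for p in cv2.boxPoints(b)]);print(P.round(3),P.mean(0))
```

```text
3.45 [-0.00156508 -0.00199094  0.0533867 ] 0.15392170289162682 60.87441086769104 [-5.90764427  1.38189013  3.14194619]
floor hsv [108  29  89] table [120  17 107]
[ 353  187   45   53 2256] [374.90868794 212.40647163]
((375.0, 213.0), (52.0, 44.0), 90.0)
[[ 0.65  -0.126  0.004]
 [ 0.653 -0.277  0.004]
 [ 0.474 -0.275  0.004]
 [ 0.471 -0.126  0.004]] [ 0.56205656 -0.20104096  0.004     ]
```

>>> {"fn": "step_arm", "kwargs": {"increments": [[1,[0,0,-0.03],[0,0,0]],[1,[0,0,-0.06],[0,0,0]],[1,[0,0,-0.1],[0,0,0]],[1,[0,0,-0.1],[0,0,0]],[1,[0,0,-0.1],[0,0,0]],[1,[0,0,-0.06],[0,0,0]],[1,[0,0,-0.03],[0,0,0]],[1,[0,0,0],[0,0,0]]]}}

```text
t: 4.45
position: [0.4968, 0.1948, 0.2903]
tcp_rot: [[0.128, 0.86, 0.494], [0.992, -0.111, -0.064], [-0.0, 0.498, -0.867]]
contact_force: [-0.1, 0.1, -2.2]
finger_gap: 0.15
grip_force: 60.0
```

Run:
```python
from h import *
from station import read_state
s=read_state();print(s['finger_gap'],s['grip_force'],s['contact_force'])
rows(np.array(s['position']),np.array(s['tcp_rot']),np.array([.562,-.203,.15]),np.array([[0,1,0],[1,0,0],[0,0,-1.]]),12,1)
```

```text
0.1500632254952455 60.00325798988342 [-0.0533124   0.09000097 -2.23252944]
deg/row 2.6 mm/row 35.6
[1, [-0.107, 0.008, 0.05], [0.028, 0.002, -0.007]]
[1, [-0.108, 0.009, 0.049], [0.028, 0.002, -0.007]]
[1, [-0.108, 0.01, 0.048], [0.028, 0.002, -0.007]]
[1, [-0.108, 0.011, 0.048], [0.028, 0.002, -0.007]]
[1, [-0.108, 0.012, 0.047], [0.028, 0.002, -0.007]]
[1, [-0.109, 0.013, 0.046], [0.028, 0.002, -0.007]]
[1, [-0.109, 0.014, 0.045], [0.028, 0.002, -0.007]]
[1, [-0.109, 0.015, 0.044], [0.028, 0.002, -0.007]]
[1, [-0.109, 0.016, 0.043], [0.028, 0.002, -0.007]]
[1, [-0.11, 0.016, 0.042], [0.028, 0.002, -0.007]]
[1, [-0.11, 0.017, 0.041], [0.028, 0.002, -0.007]]
[1, [-0.11, 0.018, 0.04], [0.028, 0.002, -0.007]]
```

>>> {"fn": "step_arm", "kwargs": {"increments": [[1,[-0.06,0.008,0.01],[0.028,0.002,-0.007]],[1,[-0.108,0.009,0.039],[0.028,0.002,-0.007]],[1,[-0.108,0.01,0.048],[0.028,0.002,-0.007]],[1,[-0.108,0.011,0.048],[0.028,0.002,-0.007]],[1,[-0.108,0.012,0.047],[0.028,0.002,-0.007]],[1,[-0.109,0.013,0.046],[0.028,0.002,-0.007]],[1,[-0.109,0.014,0.045],[0.028,0.002,-0.007]]]}}

```text
t: 5.32
position: [0.529, -0.0242, 0.2186]
tcp_rot: [[0.049, 0.977, 0.207], [0.999, -0.047, -0.018], [-0.008, 0.208, -0.978]]
contact_force: [0.0, 0.3, -3.2]
finger_gap: 0.158
grip_force: 59.9
```

>>> {"fn": "step_arm", "kwargs": {"increments": [[1,[-0.109,0.015,0.044],[0.028,0.002,-0.007]],[1,[-0.109,0.016,0.043],[0.028,0.002,-0.007]],[1,[-0.11,0.016,0.042],[0.028,0.002,-0.007]],[1,[-0.11,0.017,0.041],[0.028,0.002,-0.007]],[1,[-0.08,0.018,0.04],[0.028,0.002,-0.007]],[1,[-0.05,0,0],[0,0,0]],[1,[-0.02,0,0],[0,0,0]],[1,[0,0,0],[0,0,0]]]}}

```text
t: 6.32
position: [0.5574, -0.1999, 0.1626]
tcp_rot: [[-0.007, 1.0, -0.006], [1.0, 0.007, 0.002], [0.002, -0.006, -1.0]]
contact_force: [-0.2, 1.0, -2.5]
finger_gap: 0.152
grip_force: 59.9
```

Run:
```python
from h import *
from station import read_state,cams
s=read_state();print(s['t'],s['joints'],s['finger_gap'],s['contact_force'])
rows(np.array(s['position']),np.array(s['tcp_rot']),np.array([.562,-.203,.075]),np.array([[0,1,0],[1,0,0],[0,0,-1.]]),4,1)
a=[]
for n in('side','top'):
    f=cams.grab_frame(n);pickle.dump(f,open(n+'1.pkl','wb'));a.append(f['image'])
# measure tray rim in unobstructed first side view: floor-ish mask
f=L('side0');i=f['image'];m=(cv2.absdiff(i,np.full_like(i,i[262:280,305:330].reshape(-1,3).mean(0).astype(np.uint8))).max(2)<14).astype(np.uint8)
l=cv2.connectedComponents(m,connectivity=4)[1];b=cv2.approxPolyDP(cv2.convexHull(cv2.findContours((l==l[270,318]).astype(np.uint8),0,2)[0][0]),3,True)[:,0]
for p in b: print(p,onz(f,p,.004).round(3))
cv2.imwrite('pics/place1.png',np.hstack([cv2.resize(a[0][60:330,200:470],(400,400)),cv2.resize(a[1][120:280,290:450],(400,400))]))
```

```text
6.325 [-4.39912900e-01  2.07649372e-01  1.37080614e+00 -3.95570647e-04
  1.56968037e+00 -4.47009235e-01] 0.15188758027113203 [-0.23730531  0.99218806 -2.45431414]
deg/row 0.1 mm/row 22.0
[1, [-0.003, 0.004, 0.073], [-0.001, -0.0, 0.001]]
[1, [-0.003, 0.004, 0.073], [-0.001, -0.0, 0.001]]
[1, [-0.003, 0.004, 0.073], [-0.001, -0.0, 0.001]]
[1, [-0.003, 0.004, 0.073], [-0.001, -0.0, 0.001]]
[345 252] [ 0.657 -0.13   0.004]
[352 289] [ 0.652 -0.271  0.004]
[283 294] [ 0.479 -0.268  0.004]
[283 257] [ 0.482 -0.131  0.004]
```

View pics/place1.png

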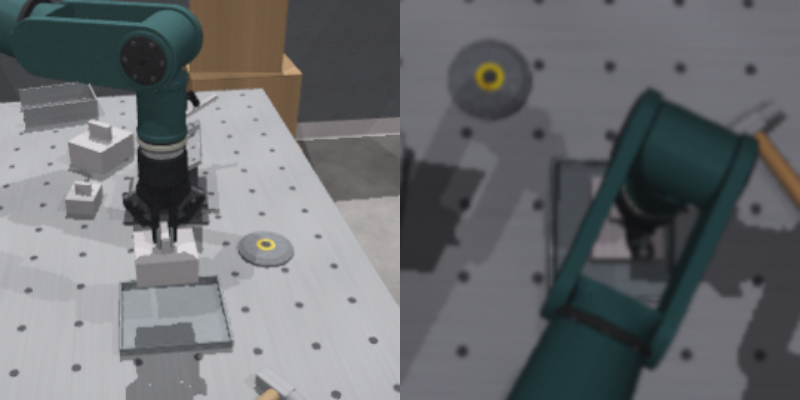

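The cover is held upright above the tray, whose centre is about (0.565, -0.200) in both views. Now I'll lower it.

>>> {"fn": "step_arm", "kwargs": {"increments": [[1,[-0.001,0.005,0.05],[-0.001,0,0.001]],[1,[-0.001,0.005,0.08],[-0.001,0,0.001]],[1,[-0.001,0.005,0.08],[-0.001,0,0.001]],[1,[-0.001,0.005,0.06],[-0.001,0,0.001]],[1,[0,0,0.03],[0,0,0]],[1,[0,0,0.02],[0,0,0]],[1,[0,0,0],[0,0,0]],[1,[0,0,0],[0,0,0]]]}}

```text
t: 7.42
position: [0.5636, -0.2012, 0.067]
tcp_rot: [[-0.001, 1.0, 0.001], [1.0, 0.001, 0.002], [0.002, 0.001, -1.0]]
contact_force: [1.0, -1.0, -2.6]
finger_gap: 0.151
grip_force: 59.8
```

>>> {"fn": "step_arm", "kwargs": {"increments": [[1,[0,0,0.015],[0,0,0]],[1,[0,0,0.01],[0,0,0]],[1,[0,0,0],[0,0,0]],[1,[0,0,0],[0,0,0]]]}}

```text
t: 7.92
position: [0.563, -0.2009, 0.0585]
tcp_rot: [[-0.001, 1.0, -0.001], [1.0, 0.001, 0.003], [0.003, -0.001, -1.0]]
contact_force: [0.7, 0.4, -3.7]
finger_gap: 0.152
grip_force: 59.8
```

>>> {"fn": "step_arm", "kwargs": {"increments": [[1,[0,0,0.003],[0,0,0]],[1,[0,0,0],[0,0,0]],[1,[0,0,0],[0,0,0]]]}}

```text
t: 8.3
position: [0.563, -0.2009, 0.0576]
tcp_rot: [[-0.001, 1.0, -0.001], [1.0, 0.001, 0.003], [0.003, -0.001, -1.0]]
contact_force: [0.3, -0.5, -2.1]
finger_gap: 0.15
grip_force: 59.8
```

>>> {"fn": "step_arm", "kwargs": {"increments": [[1,[0,0,0.003],[0,0,0]],[1,[0,0,0],[0,0,0]],[1,[0,0,0],[0,0,0]]]}}

```text
t: 8.68
position: [0.563, -0.2009, 0.0566]
tcp_rot: [[-0.001, 1.0, -0.001], [1.0, 0.001, 0.003], [0.003, -0.001, -1.0]]
contact_force: [0.3, 0.6, -3.1]
finger_gap: 0.152
grip_force: 59.8
```

>>> {"fn": "step_arm", "kwargs": {"increments": [[1,[0,0,0.003],[0,0,0]],[1,[0,0,0],[0,0,0]],[1,[0,0,0],[0,0,0]]]}}

```text
t: 9.05
position: [0.5631, -0.2009, 0.0561]
tcp_rot: [[-0.001, 1.0, -0.001], [1.0, 0.001, 0.002], [0.002, -0.001, -1.0]]
contact_force: [-1.4, 0.4, -0.6]
finger_gap: 0.153
grip_force: 60.1
```

>>> {"fn": "step_arm", "kwargs": {"increments": [[1,[0,0,0.003],[0,0,0]],[1,[0,0,0],[0,0,0]],[1,[0,0,0],[0,0,0]]]}}

```text
t: 9.43
position: [0.5631, -0.2008, 0.056]
tcp_rot: [[-0.001, 1.0, -0.0], [1.0, 0.001, 0.003], [0.003, -0.0, -1.0]]
contact_force: [-4.3, 2.3, 5.7]
finger_gap: 0.154
grip_force: 61.0
```

>>> {"fn": "step_arm", "kwargs": {"increments": [[0.5,[0,0,0],[0,0,0]],[-0.5,[0,0,0],[0,0,0]],[-1,[0,0,0],[0,0,0]],[-1,[0,0,0],[0,0,0]],[-1,[0,0,0],[0,0,0]],[-1,[0,0,0],[0,0,0]]]}}

```text
t: 10.18
position: [0.563, -0.2009, 0.0549]
tcp_rot: [[-0.001, 1.0, -0.001], [1.0, 0.001, 0.003], [0.003, -0.001, -1.0]]
contact_force: [0.2, 0.9, -0.5]
finger_gap: 1.0
grip_force: 0.0
```

>>> {"fn": "step_arm", "kwargs": {"increments": [[-1,[0,0,-0.03],[0,0,0]],[-1,[0,0,-0.1],[0,0,0]],[-1,[0,0,-0.2],[0,0,0]],[-1,[0,0,-0.2],[0,0,0]],[-1,[0,0,-0.2],[0,0,0]],[-1,[0,0,-0.05],[0,0,0]],[-1,[0,0,0],[0,0,0]]]}}

```text
t: 11.05
position: [0.5636, -0.2016, 0.2907]
tcp_rot: [[-0.001, 1.0, 0.002], [1.0, 0.001, 0.001], [0.001, 0.002, -1.0]]
contact_force: [-0.2, -0.3, -0.2]
finger_gap: 1.0
grip_force: 0.0
```

Run:
```python
from h import *
from station import read_state,cams
s=read_state();print(s['t'],s['position'],s['finger_gap'],s['contact_force'])
a=[]
for n in('side','top','wrist'):
    f=cams.grab_frame(n);pickle.dump(f,open(n+'2.pkl','wb'));a.append(f['image'])
t=cv2.resize(a[1][125:245,205:305],(400,480),interpolation=cv2.INTER_CUBIC)
sd=cv2.resize(a[0][110:310,260:380],(288,480),interpolation=cv2.INTER_CUBIC)
cv2.imwrite('pics/p2.png',np.hstack([t,sd]))
Rd,tt=deckpose(D);P=np.array([.563,-.201,.35])
# target: above knob
th=1.73;k=np.array([.105*np.sin(th),.07-.105*np.cos(th),.12])
rows(np.array(s['position']),np.array(s['tcp_rot']),tt+Rd@[0,0.03,.20],toolR(Rd),12,-1)
print(k)
```

```text
11.05 [ 0.56364319 -0.20163487  0.29065784] 0.9997775533195643 [-0.2000269  -0.30171678 -0.23951239]
deg/row 2.6 mm/row 36.1
[-1, [0.119, -0.017, -0.001], [-0.028, -0.002, 0.007]]
[-1, [0.119, -0.019, -0.002], [-0.028, -0.002, 0.007]]
[-1, [0.119, -0.02, -0.003], [-0.028, -0.002, 0.007]]
[-1, [0.118, -0.021, -0.004], [-0.028, -0.002, 0.007]]
[-1, [0.118, -0.022, -0.005], [-0.028, -0.002, 0.007]]
[-1, [0.118, -0.023, -0.007], [-0.028, -0.002, 0.007]]
[-1, [0.118, -0.024, -0.008], [-0.028, -0.002, 0.007]]
[-1, [0.117, -0.024, -0.009], [-0.028, -0.002, 0.007]]
[-1, [0.117, -0.025, -0.011], [-0.028, -0.002, 0.007]]
[-1, [0.117, -0.026, -0.012], [-0.028, -0.002, 0.007]]
[-1, [0.116, -0.027, -0.014], [-0.028, -0.002, 0.007]]
[-1, [0.116, -0.027, -0.015], [-0.028, -0.002, 0.007]]
[0.10367215 0.08664586 0.12      ]
```

View pics/p2.png

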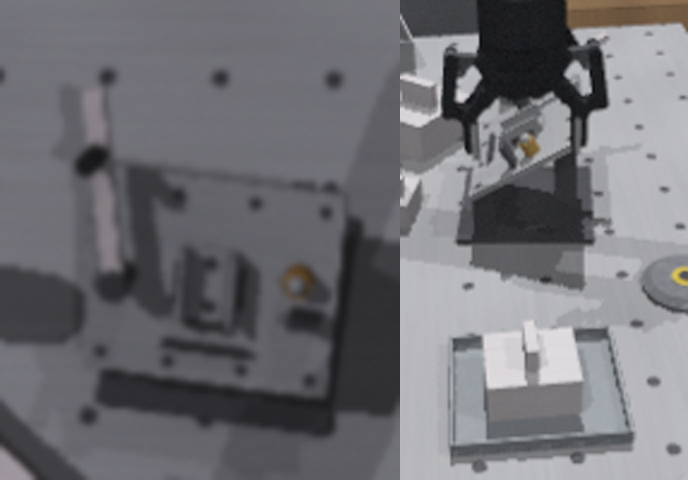

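The cover stands flat in the tray (side crop (535,375)), and the bracket is lying in its nest (top crop (210,285)). Now I'll go back over the fixture to locate the knob.

>>> {"fn": "step_arm", "kwargs": {"increments": [[-1,[0.119,-0.017,-0.001],[-0.028,-0.002,0.007]],[-1,[0.119,-0.019,-0.002],[-0.028,-0.002,0.007]],[-1,[0.119,-0.02,-0.003],[-0.028,-0.002,0.007]],[-1,[0.118,-0.021,-0.004],[-0.028,-0.002,0.007]],[-1,[0.118,-0.022,-0.005],[-0.028,-0.002,0.007]],[-1,[0.118,-0.023,-0.007],[-0.028,-0.002,0.007]],[-1,[0.118,-0.024,-0.008],[-0.028,-0.002,0.007]]]}}

```text
t: 12.08
position: [0.5253, 0.0496, 0.2876]
tcp_rot: [[0.078, 0.951, 0.298], [0.997, -0.073, -0.031], [-0.007, 0.299, -0.954]]
contact_force: [1.4, -0.5, 0.0]
finger_gap: 1.002
grip_force: 0.0
```

>>> {"fn": "step_arm", "kwargs": {"increments": [[-1,[0.117,-0.024,-0.009],[-0.028,-0.002,0.007]],[-1,[0.117,-0.025,-0.011],[-0.028,-0.002,0.007]],[-1,[0.117,-0.026,-0.012],[-0.028,-0.002,0.007]],[-1,[0.116,-0.027,-0.014],[-0.028,-0.002,0.007]],[-1,[0.116,-0.027,-0.015],[-0.028,-0.002,0.007]],[-1,[0,0,0],[0,0,0]],[-1,[0,0,0],[0,0,0]]]}}

```text
t: 12.95
position: [0.5011, 0.2265, 0.2896]
tcp_rot: [[0.134, 0.858, 0.496], [0.991, -0.115, -0.069], [-0.002, 0.501, -0.866]]
contact_force: [-0.1, 0.7, -0.6]
finger_gap: 1.001
grip_force: 0.0
```

Run:
```python
from h import *
from station import read_state,cams
s=read_state();Rd,t=deckpose(D);print(s['t'],Rd.T@(np.array(s['position'])-t),(toolR(Rd).T@s['tcp_rot']).round(3))
w=cams.grab_frame('wrist');pickle.dump(w,open('w3.pkl','wb'))
q=proj(w,[Rd@np.array(X)+t for X in [(.1037,.0866,.074),(0,.07,.045),(.015,-.07,.029),(-.085,-.1,0),(.085,-.1,0)]]);print(q.round())
x0,y0=(q.min(0)-40).astype(int).clip(0);x1,y1=(q.max(0)+40).astype(int);im=w['image'][y0:y1,x0:x1];k=min(800/im.shape[1],600/im.shape[0]);print(x0,y0,k)
cv2.imwrite('pics/w3.png',cv2.resize(im,None,fx=k,fy=k,interpolation=cv2.INTER_CUBIC))
```

```text
12.95 [-0.00109912  0.03017034  0.19645828] [[ 1.    -0.007 -0.006]
 [ 0.007  1.     0.001]
 [ 0.006 -0.001  1.   ]]
[[432. 128.]
 [319. 142.]
 [332. 252.]
 [259. 260.]
 [381. 259.]]
218 87 2.830188679245283
```

View pics/w3.png

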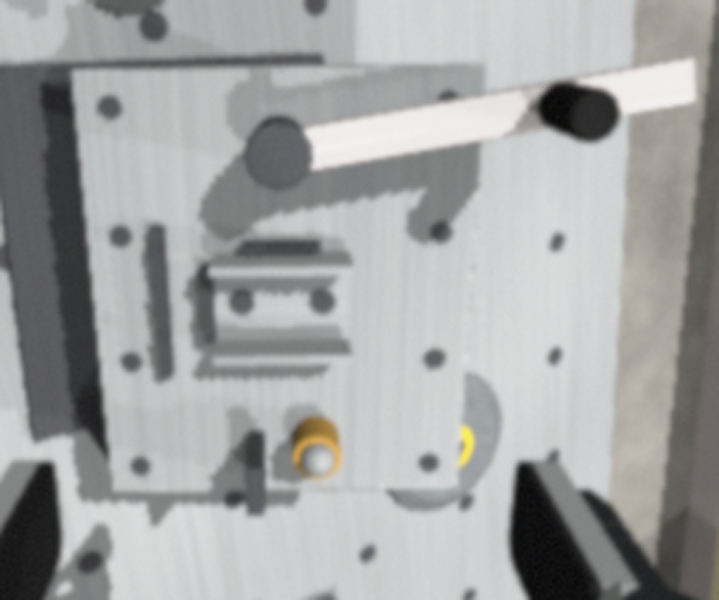

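All four deck corners are visible at crop (72,70), (483,65), (462,488) and (115,492). The ball is at (318,460), the knob top at (588,112) and the hinge at (278,152).

Run:
```python
from h import *
w=L('w3');k=2.8302;W=lambda u,v:(218+u/k,87+v/k)
B=[(w,(-.085,.1,0),W(72,70)),(w,(.085,.1,0),W(483,65)),(w,(.085,-.1,0),W(462,488)),(w,(-.085,-.1,0),W(115,492)),(w,(.015,-.07,.029),W(318,462))]
x,r=fit(B,D);print(x,r.round(1).tolist())
for p in (x,D):
    Rd,t=deckpose(p)
    def onp(q,h):
        c,d=ray(w,q);n=Rd[:,2];return ((Rd.T@(c+d*((t+n*h-c)@n)/(d@n)-t))*1e3).round(1)
    K=onp(W(588,112),.074);print('knob',K,np.arctan2(K[0],70-K[1]),np.hypot(K[0],K[1]-70),'hinge',onp(W(278,152),.045),'bar tip',onp(W(693,82),.036),'bar mid far',onp(W(420,130),.036))
```

```text
[ 0.59366198  0.18349931 -0.11400425] [[-0.5, -0.1], [2.1, -0.9], [-0.6, -0.1], [-0.2, 0.3], [0.8, 2.2]]
knob [99.7 88.1 74. ] 1.7503850194614257 101.3296600211409 hinge [-0.9 72.3 45. ] bar tip [151.2  93.9  36. ] bar mid far [52.1 78.2 36. ]
knob [97.8 87.5 74. ] 1.747859052413841 99.353359278889 hinge [-3.2 70.9 45. ] bar tip [149.3  94.1  36. ] bar mid far [49.9 77.4 36. ]
```

```bash
sed -i 's/^D=.*/D=(0.5945,0.184,-0.119)/' h.py
python3 - <<'E'
from h import *
from station import read_state
s=read_state();Rd,t=deckpose(D);T=toolR(Rd)
a=t+Rd@[.1036,.0872,.12]
rows(np.array(s['position']),np.array(s['tcp_rot']),a,T,5,-1)
rows(a,T,t+Rd@[.1036,.0872,.042],T,4,-1)
E
```

```text
deg/row 0.2 mm/row 28.0
[-1, [0.039, 0.068, 0.051], [0.0, 0.001, -0.002]]
[-1, [0.039, 0.068, 0.051], [0.0, 0.001, -0.002]]
[-1, [0.038, 0.068, 0.051], [0.0, 0.001, -0.002]]
[-1, [0.038, 0.068, 0.051], [0.0, 0.001, -0.002]]
[-1, [0.038, 0.068, 0.051], [0.0, 0.001, -0.002]]
deg/row 0.0 mm/row 19.5
[-1, [-0.0, -0.0, 0.065], [0.0, 0.0, 0.0]]
[-1, [-0.0, -0.0, 0.065], [0.0, 0.0, 0.0]]
[-1, [-0.0, -0.0, 0.065], [0.0, 0.0, 0.0]]
[-1, [-0.0, -0.0, 0.065], [0.0, 0.0, 0.0]]
```

>>> {"fn": "step_arm", "kwargs": {"increments": [[-1,[0.039,0.068,0.051],[0,0.001,-0.002]],[-1,[0.039,0.068,0.051],[0,0.001,-0.002]],[-1,[0.038,0.068,0.051],[0,0.001,-0.002]],[-1,[0.038,0.068,0.051],[0,0.001,-0.002]],[-1,[0.038,0.068,0.051],[0,0.001,-0.002]],[-1,[0,0,0],[0,0,0]],[-1,[0,0,0],[0,0,0]]], "newtons": 30}}

```text
t: 13.88
position: [0.6344, 0.2667, 0.2765]
tcp_rot: [[0.118, 0.859, 0.499], [0.993, -0.102, -0.06], [-0.001, 0.502, -0.865]]
contact_force: [0.1, -0.1, -0.4]
finger_gap: 1.001
grip_force: 0.0
```

>>> {"fn": "step_arm", "kwargs": {"increments": [[-1,[0,0,0.065],[0,0,0]],[-1,[0,0,0.065],[0,0,0]],[-1,[0,0,0.065],[0,0,0]],[-1,[0,0,0.065],[0,0,0]],[-1,[0,0,0],[0,0,0]],[-1,[0,0,0],[0,0,0]]]}}

```text
t: 14.62
position: [0.6737, 0.2635, 0.2097]
tcp_rot: [[0.117, 0.858, 0.5], [0.993, -0.101, -0.059], [-0.0, 0.504, -0.864]]
contact_force: [-0.9, 1.1, -0.5]
finger_gap: 1.0
grip_force: 0.0
```

Run:
```python
from h import *
from station import read_state,cams
s=read_state();Rd,t=deckpose(D);print(s['t'],Rd.T@(np.array(s['position'])-t),s['contact_force'],s['joints'])
w=cams.grab_frame('wrist')['image']
cv2.imwrite('pics/w4.png',w)
```

```text
14.625 [0.104822   0.08832507 0.04310319] [-0.87604961  1.06719525 -0.4580127 ] [ 0.40801981  0.1842211   1.39253217 -0.28539253  1.11423324  0.59239337]
```

View pics/w4.png

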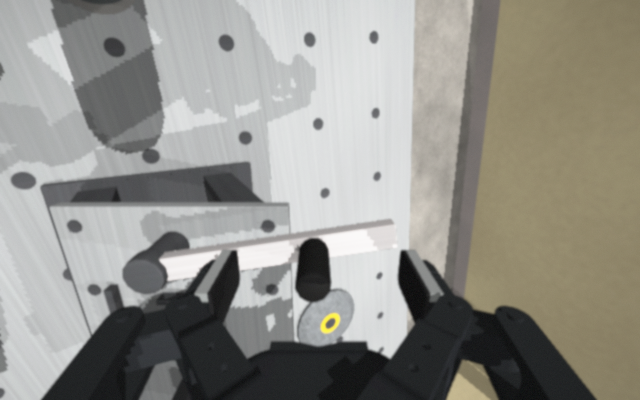

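The knob (313,290) stands midway between the fingers, so I'll close on it.

>>> {"fn": "step_arm", "kwargs": {"increments": [[1,[0,0,0],[0,0,0]],[1,[0,0,0],[0,0,0]],[1,[0,0,0],[0,0,0]],[1,[0,0,0],[0,0,0]],[1,[0,0,0],[0,0,0]],[1,[0,0,0],[0,0,0]]], "newtons": 30}}

```text
t: 15.42
position: [0.6712, 0.2635, 0.2085]
tcp_rot: [[0.117, 0.861, 0.495], [0.993, -0.101, -0.06], [-0.002, 0.499, -0.867]]
contact_force: [-8.8, -0.5, 1.7]
finger_gap: 0.199
grip_force: 29.4
```

Run:
```python
from h import *
from station import read_state,cams
s=read_state();Rd,t=deckpose(D);p=np.array(s['position']);d=Rd.T@(p-t)*1e3
print(s['t'],d,s['finger_gap'],s['grip_force'],s['contact_force'])
th0=np.arctan2(d[0],70-d[1]);print(th0,np.hypot(d[0],d[1]-70))
n=28;th=np.linspace(th0,-.02,n+1);K=lambda a:np.array([.105*np.sin(a),.07-.105*np.cos(a)])
for i in range(n):
    v=(K(th[i+1])-K(th[i]))/.3;print(i,th[i+1].round(2),[round(v[1],3),round(v[0],3),0])
```

```text
15.425 [102.02402365  88.03110141  43.25722345] 0.1986355589141971 29.392307996749878 [-8.77222225 -0.47640299  1.69087612]
1.7457238529412744 103.60512545446183
0 1.68 [np.float64(-0.022), np.float64(0.003), 0]
1 1.62 [np.float64(-0.022), np.float64(0.002), 0]
2 1.56 [np.float64(-0.022), np.float64(0.0), 0]
3 1.49 [np.float64(-0.022), np.float64(-0.001), 0]
4 1.43 [np.float64(-0.022), np.float64(-0.002), 0]
5 1.37 [np.float64(-0.022), np.float64(-0.004), 0]
6 1.3 [np.float64(-0.021), np.float64(-0.005), 0]
7 1.24 [np.float64(-0.021), np.float64(-0.006), 0]
8 1.18 [np.float64(-0.021), np.float64(-0.008), 0]
9 1.12 [np.float64(-0.02), np.float64(-0.009), 0]
10 1.05 [np.float64(-0.02), np.float64(-0.01), 0]
11 0.99 [np.float64(-0.019), np.float64(-0.012), 0]
12 0.93 [np.float64(-0.018), np.float64(-0.013), 0]
13 0.86 [np.float64(-0.017), np.float64(-0.014), 0]
14 0.8 [np.float64(-0.016), np.float64(-0.015), 0]
15 0.74 [np.float64(-0.015), np.float64(-0.016), 0]
16 0.67 [np.float64(-0.014), np.float64(-0.017), 0]
17 0.61 [np.float64(-0.013), np.float64(-0.018), 0]
18 0.55 [np.float64(-0.012), np.float64(-0.018), 0]
19 0.48 [np.float64(-0.011), np.float64(-0.019), 0]
20 0.42 [np.float64(-0.01), np.float64(-0.02), 0]
21 0.36 [np.float64(-0.008), np.float64(-0.02), 0]
22 0.3 [np.float64(-0.007), np.float64(-0.021), 0]
23 0.23 [np.float64(-0.006), np.float64(-0.021), 0]
24 0.17 [np.float64(-0.004), np.float64(-0.022), 0]
25 0.11 [np.float64(-0.003), np.float64(-0.022), 0]
26 0.04 [np.float64(-0.002), np.float64(-0.022), 0]
27 -0.02 [np.float64(-0.0), np.float64(-0.022), 0]
```

>>> {"fn": "step_arm", "kwargs": {"increments": [[1,[-0.022,-0.006,0],[0,0,0]],[1,[-0.022,0.002,0],[0,0,0]],[1,[-0.022,0,0],[0,0,0]],[1,[-0.022,-0.001,0],[0,0,0]],[1,[-0.022,-0.002,0],[0,0,0]],[1,[-0.022,-0.004,0],[0,0,0]],[1,[-0.021,-0.005,0],[0,0,0]],[1,[-0.021,-0.006,0],[0,0,0]]]}}

```text
t: 16.42
position: [0.662, 0.2117, 0.2067]
tcp_rot: [[0.117, 0.857, 0.501], [0.993, -0.101, -0.059], [-0.0, 0.505, -0.863]]
contact_force: [0.5, 1.9, 2.7]
finger_gap: 0.197
grip_force: 29.8
```

>>> {"fn": "step_arm", "kwargs": {"increments": [[1,[-0.021,-0.008,0],[0,0,0]],[1,[-0.02,-0.009,0],[0,0,0]],[1,[-0.02,-0.01,0],[0,0,0]],[1,[-0.019,-0.012,0],[0,0,0]]]}}

```text
t: 16.92
position: [0.6501, 0.188, 0.2016]
tcp_rot: [[0.117, 0.856, 0.503], [0.993, -0.1, -0.061], [-0.002, 0.507, -0.862]]
contact_force: [6.4, -0.3, 3.0]
finger_gap: 0.198
grip_force: 29.8
```

```bash
cat > st.py <<'E'
from h import *
from station import read_state
s=read_state();Rd,t=deckpose(D);d=Rd.T@(np.array(s['position'])-t)*1e3
print(s['t'],d.round(1),s['finger_gap'],s['grip_force'],'F deck',(Rd.T@s['contact_force']).round(1),'th',np.arctan2(d[0],70-d[1]),np.hypot(d[0],d[1]-70))
E
python3 st.py
```

```text
16.925 [88.2 10.6 43.3] 0.19751252059115038 29.835672676563263 F deck [ 7.   0.4 -0.6] th 0.9780030449418528 106.2992221494152
```

>>> {"fn": "step_arm", "kwargs": {"increments": [[1,[-0.018,-0.013,0],[0,0,0]],[1,[-0.017,-0.014,0],[0,0,0]],[1,[-0.016,-0.015,0],[0,0,0]],[1,[-0.015,-0.016,0],[0,0,0]],[1,[-0.014,-0.017,0],[0,0,0]],[1,[-0.013,-0.018,0],[0,0,0]],[1,[-0.012,-0.018,0],[0,0,0]],[1,[-0.011,-0.019,0],[0,0,0]]]}}

```text
t: 17.92
position: [0.6145, 0.1522, 0.1838]
tcp_rot: [[0.122, 0.854, 0.506], [0.992, -0.1, -0.071], [-0.01, 0.511, -0.859]]
contact_force: [11.2, -15.6, 4.3]
finger_gap: 0.198
grip_force: 29.8
```

```bash
python3 st.py
```

```text
17.925 [ 52.3 -29.2  43.4] 0.19806300609262922 29.815949499607086 F deck [ 13.3 -14.2  -2.8] th 0.4853613940812738 112.16220348706571
```

The forces show the knob twisting against the fixed pads: the driving pad rolls and drags the tool outward. I'll release it, measure where the bar is, and regrip with the tool turning along with the bar.

>>> {"fn": "step_arm", "kwargs": {"increments": [[0,[0,0,0],[0,0,0]],[-1,[0,0,0],[0,0,0]],[-1,[0,0,0],[0,0,0]],[-1,[0,0,0],[0,0,0]],[-1,[0,0,0],[0,0,0]]]}}

```text
t: 18.55
position: [0.6111, 0.1592, 0.1805]
tcp_rot: [[0.116, 0.858, 0.5], [0.993, -0.1, -0.059], [-0.001, 0.503, -0.864]]
contact_force: [-0.2, -0.2, 0.3]
finger_gap: 1.001
grip_force: 0.0
```

```bash
python3 st.py
python3 - <<'E'
from h import *
from station import cams
w=cams.grab_frame('wrist');pickle.dump(w,open('w5.pkl','wb'))
i=w['image'];g=cv2.cvtColor(i,cv2.COLOR_BGR2GRAY);Rd,t=deckpose(D)
def onp(q,h):
    c,d=ray(w,q);n=Rd[:,2];return ((Rd.T@(c+d*((t+n*h-c)@n)/(d@n)-t))*1e3).round(1)
P=lambda X:proj(w,[Rd@np.array(X)+t])[0].round(0)
for th in (.4,.5,.6): print(th,'knob top',P((.105*np.sin(th),.07-.105*np.cos(th),.074)),'bottom',P((.105*np.sin(th),.07-.105*np.cos(th),.036)),'tip',P((.147*np.sin(th),.07-.147*np.cos(th),.036)))
print('hinge',P((0,.07,.06)),'ball',P((.015,-.07,.029)))
k=(g<30).astype(np.uint8);n,l,st,c=cv2.connectedComponentsWithStats(k)
print('dark',[(st[j].tolist(),c[j].round().tolist()) for j in range(1,n) if st[j][4]>150])
b=(g>205).astype(np.uint8);n,l,st,c=cv2.connectedComponentsWithStats(b)
print('bright',[(st[j].tolist(),c[j].round().tolist()) for j in range(1,n) if st[j][4]>300])
E
```

```text
18.55 [ 47.1 -22.6  42.7] 1.0007038211811248 0.0 F deck [ 0.  -0.2  0.4] th 0.4705636430160611 103.89627446911827
0.4 knob top [306. 294.] bottom [309. 252.] tip [334. 305.]
0.5 knob top [326. 286.] bottom [324. 246.] tip [355. 297.]
0.6 knob top [346. 276.] bottom [340. 237.] tip [376. 287.]
hinge [204.  75.] ball [271. 303.]
dark [([310, 236, 31, 46, 757], [322.0, 255.0]), ([181, 253, 54, 85, 535], [213.0, 302.0]), ([400, 252, 33, 69, 1081], [413.0, 290.0]), ([460, 312, 90, 88, 3095], [501.0, 360.0]), ([89, 316, 56, 84, 1156], [116.0, 375.0]), ([183, 352, 77, 48, 769], [219.0, 384.0]), ([317, 352, 107, 48, 2082], [355.0, 378.0])]
bright [([233, 0, 229, 357, 38894], [372.0, 143.0]), ([225, 92, 111, 148, 4259], [277.0, 166.0]), ([0, 142, 166, 258, 20855], [66.0, 274.0]), ([162, 194, 68, 86, 1392], [189.0, 242.0])]
```

Run:
```python
from h import *
from station import read_state
w=L('w5');g=cv2.cvtColor(w['image'],cv2.COLOR_BGR2GRAY);Rd,t=deckpose(D)
n,l,st,c=cv2.connectedComponentsWithStats((g>205).astype(np.uint8));j=[j for j in range(n) if tuple(st[j][:2])==(225,92)][0]
ys,xs=np.where(l==j);pts=np.c_[xs,ys].astype(float)
def onp(q,h=.036):
    c,d=ray(w,q);n=Rd[:,2];return (Rd.T@(c+d*((t+n*h-c)@n)/(d@n)-t))*1e3
v=np.array([onp(p)[:2] for p in pts[::7]],np.float32);a=cv2.fitLine(v,cv2.DIST_L2,0,.01,.01).ravel();th=np.arctan2(abs(a[0]),abs(a[1]));print(a,'th',th,'x at y=70',a[2]+a[0]/a[1]*(70-a[3]))
s=read_state();th=.5;Rz=Ro.from_rotvec([0,0,th]).as_matrix()
rows(np.array(s['position']),np.array(s['tcp_rot']),t+Rd@[.105*np.sin(th),.07-.105*np.cos(th),.042],toolR(Rd@Rz),4,-1)
```

```text
[ 0.50370944 -0.8638731  24.802061   25.259394  ] th 0.5278874 x at y=70 -1.2854118
deg/row 7.1 mm/row 0.8
[-1, [0.0, 0.003, 0.001], [0.001, 0.0, -0.079]]
[-1, [0.0, 0.003, 0.001], [0.001, 0.0, -0.079]]
[-1, [-0.0, 0.003, 0.001], [0.001, 0.0, -0.079]]
[-1, [-0.001, 0.003, 0.001], [0.001, 0.0, -0.079]]
```

>>> {"fn": "step_arm", "kwargs": {"increments": [[-1,[0,0.003,0.001],[0.001,0,-0.08]],[-1,[0,0.003,0.001],[0.001,0,-0.08]],[-1,[0,0.003,0.001],[0.001,0,-0.08]],[-1,[-0.001,0.003,0.001],[0.001,0,-0.08]],[-1,[0,0,0],[0,0,0]]]}}

```text
t: 19.23
position: [0.6151, 0.159, 0.1815]
tcp_rot: [[-0.311, 0.812, 0.494], [0.919, 0.389, -0.06], [-0.241, 0.436, -0.867]]
contact_force: [0.0, 0.4, -0.4]
finger_gap: 1.002
grip_force: 0.0
```

>>> {"fn": "step_arm", "kwargs": {"increments": [[1,[0,0,0],[0,0,0]],[1,[0,0,0],[0,0,0]],[1,[0,0,0],[0,0,0]],[1,[0,0,0],[0,0,0]],[1,[0,0,0],[0,0,0]],[1,[0,0,0],[0,0,0]]], "newtons": 30}}

```text
t: 19.98
position: [0.615, 0.1589, 0.1815]
tcp_rot: [[-0.312, 0.811, 0.494], [0.919, 0.39, -0.06], [-0.242, 0.436, -0.867]]
contact_force: [-1.0, -0.5, 0.3]
finger_gap: 0.199
grip_force: 30.1
```

```bash
python3 st.py
```

```text
19.975 [ 51.  -22.5  41.6] 0.19885151748456537 30.12994945049286 F deck [-0.7 -0.6  0.7] th 0.5038290321305594 105.65770863047234
```

Well centred, with no side load. Now the arc, with the tool turning along.

>>> {"fn": "step_arm", "kwargs": {"increments": [[1,[0.001,-0.023,0],[0,0,0.042]],[1,[0.001,-0.023,0],[0,0,0.042]],[1,[0.001,-0.023,0],[0,0,0.042]],[1,[0.001,-0.023,0],[0,0,0.042]],[1,[0,0,0],[0,0,0]]], "newtons": 50}}

```text
t: 20.6
position: [0.5915, 0.151, 0.1686]
tcp_rot: [[-0.09, 0.865, 0.494], [0.989, 0.138, -0.062], [-0.121, 0.483, -0.867]]
contact_force: [-0.8, -3.2, 1.0]
finger_gap: 0.193
grip_force: 49.4
```

```bash
python3 st.py
```

```text
20.6 [ 25.1 -33.1  41.7] 0.1926637099703312 49.355735778808594 F deck [ 0.1 -3.3  1.1] th 0.23869592137055762 106.09618218431206
```

>>> {"fn": "step_arm", "kwargs": {"increments": [[1,[0.001,-0.023,0],[0,0,0.042]],[1,[0.001,-0.023,0],[0,0,0.042]],[1,[0.001,-0.023,0],[0,0,0.042]],[1,[0.001,-0.018,0],[0,0,0.025]],[1,[0,0,0],[0,0,0]],[1,[0,0,0],[0,0,0]]]}}

```text
t: 21.35
position: [0.5702, 0.1506, 0.1566]
tcp_rot: [[0.118, 0.86, 0.496], [0.993, -0.101, -0.062], [-0.003, 0.5, -0.866]]
contact_force: [1.8, -5.4, -0.2]
finger_gap: 0.195
grip_force: 50.4
```

```bash
python3 st.py
```

```text
21.35 [  0.8 -36.   41.8] 0.19472508241857528 50.445680022239685 F deck [ 2.1 -5.1 -1.4] th 0.007942001500714375 106.0379813544202
```

>>> {"fn": "step_arm", "kwargs": {"increments": [[1,[0,-0.006,0],[0,0,0]],[1,[0,-0.004,0],[0,0,0]],[1,[0,0,0],[0,0,0]],[1,[0,0,0],[0,0,0]]]}}

```text
t: 21.85
position: [0.568, 0.1504, 0.1553]
tcp_rot: [[0.117, 0.86, 0.497], [0.993, -0.099, -0.063], [-0.005, 0.501, -0.866]]
contact_force: [2.6, -7.9, 0.3]
finger_gap: 0.195
grip_force: 50.3
```

```bash
python3 st.py
```

```text
21.85 [ -1.7 -36.5  41.7] 0.19498447459340712 50.32215178012848 F deck [ 3.2 -7.5 -1.5] th -0.01569380453624024 106.55826159713145
```

>>> {"fn": "step_arm", "kwargs": {"increments": [[1,[0,-0.006,0],[0,0,0]],[1,[0,-0.004,0],[0,0,0]],[1,[0,0,0],[0,0,0]],[1,[0,0,0],[0,0,0]]]}}

```text
t: 22.35
position: [0.5679, 0.1504, 0.1554]
tcp_rot: [[0.117, 0.857, 0.502], [0.993, -0.098, -0.063], [-0.005, 0.506, -0.863]]
contact_force: [13.9, -6.4, -2.4]
finger_gap: 0.196
grip_force: 49.9
```

```bash
python3 st.py
```

```text
22.35 [ -1.8 -36.5  41.9] 0.19600714550001258 49.86817538738251 F deck [11.4 -4.7 -9.4] th -0.016589974630816278 106.49360080638257
```

Hard stop reached at the home position. Now I'll ease off, release, retract and check.

>>> {"fn": "step_arm", "kwargs": {"increments": [[1,[0,0.008,0],[0,0,0]],[0,[0,0,0],[0,0,0]],[-1,[0,0,0],[0,0,0]],[-1,[0,0,0],[0,0,0]],[-1,[0,0,0],[0,0,0]],[-1,[0,0,0],[0,0,0]]]}}

```text
t: 23.1
position: [0.5659, 0.1524, 0.1539]
tcp_rot: [[0.116, 0.861, 0.494], [0.993, -0.099, -0.06], [-0.003, 0.498, -0.867]]
contact_force: [0.1, 0.6, 0.8]
finger_gap: 0.997
grip_force: 0.0
```

>>> {"fn": "step_arm", "kwargs": {"increments": [[-1,[0,0,-0.05],[0,0,0]],[-1,[0,0,-0.12],[0,0,0]],[-1,[0,0,-0.15],[0,0,0]],[-1,[0,0,-0.15],[0,0,0]],[-1,[0,0,-0.05],[0,0,0]],[-1,[0,0,0],[0,0,0]],[-1,[0,0,0],[0,0,0]]]}}

```text
t: 23.98
position: [0.4885, 0.1613, 0.2866]
tcp_rot: [[0.116, 0.863, 0.491], [0.993, -0.099, -0.061], [-0.004, 0.495, -0.869]]
contact_force: [0.8, 0.0, -0.3]
finger_gap: 0.999
grip_force: 0.0
```

```bash
python3 st.py
python3 - <<'E'
from h import *
from station import cams
w=cams.grab_frame('wrist');pickle.dump(w,open('w6.pkl','wb'));Rd,t=deckpose(D)
q=proj(w,[Rd@np.array(X)+t for X in [(-.085,.1,0),(.085,.1,0),(-.085,-.1,0),(.085,-.1,0)]])
x0,y0=(q.min(0)-15).astype(int).clip(0);x1,y1=(q.max(0)+15).astype(int);im=w['image'][y0:y1,x0:x1]
a=cv2.resize(im,(480,int(480*im.shape[0]/im.shape[1])),interpolation=cv2.INTER_CUBIC);k=480/im.shape[1];print(x0,y0,k,a.shape)
print('pred bar axis px',((proj(w,[Rd@np.array(X)+t for X in [(0,.07,.036),(0,-.085,.036),(-.0018,-.0365,.074),(.015,-.07,.029)]])-[x0,y0])*k).round())
s=cams.grab_frame('side')['image'][230:310,270:370];s=cv2.resize(s,(300,240))
h=max(a.shape[0],240);o=np.zeros((h,780,3),np.uint8);o[:a.shape[0],:480]=a;o[:240,480:]=s;cv2.imwrite('pics/w6.png',o[:600])
E
```

```text
23.975 [ -5.5 -35.1 195.6] 0.9994365269491106 0.0 F deck [ 0.6  0.1 -0.7] th -0.052368604276816416 105.29078194719824
231 31 2.5531914893617023 (513, 480, 3)
pred bar axis px [[242. 111.]
 [237. 478.]
 [235. 403.]
 [270. 442.]]
```

View pics/w6.png

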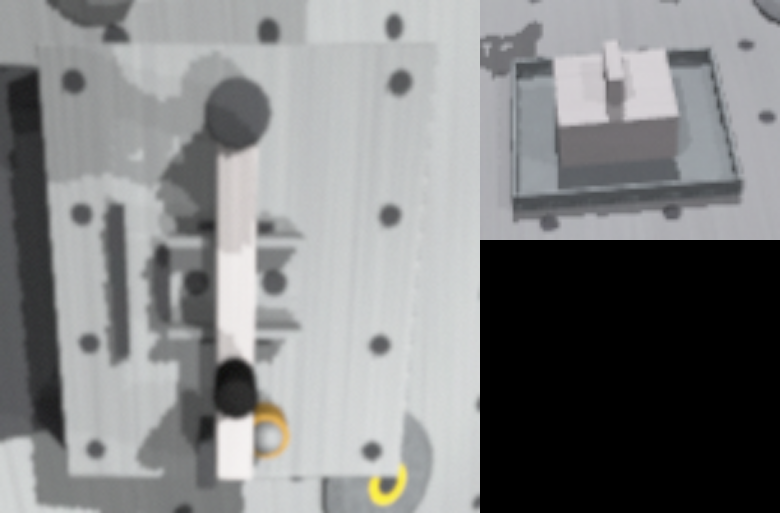

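The bar lies along the deck's -y (crop x about 237 from hinge to tip) over the bracket. It sits against the stop, with the ball at (268,437) fully visible on its upslope side. The cover is flat in the tray and the robot touches nothing.

```bash
python3 -c "
from station import workorder
print(workorder.close_job())"
```

```text
the job is handed in; nothing more can be done
None
```

I've handed the job in, though it returned no verdict: my last pictures show the cover flat, mouth down in the tray, the keeper bar shut against its stop with the plunger up behind it, and the bracket in its nest; I never moved near the can, disc or hammer.

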